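# Centre the X-ray beam cone on the spray turntable

## Robot

A 6-joint arm with a two-finger parallel gripper is mounted at the origin on the work surface. World frame = base frame: x ahead of the robot, y to its left, z up, the work surface at z = 0. Lengths are in mm, angles in rad, forces in N, time in s.
With the tool pointing down it reaches from about 275 to 1000 mm from the base axis. Payload 8.4 kg.
Tool frame: the origin (TCP) lies between the finger pads; the fingertips stand r.finger_overhang ahead of it and the grasp point (between the pads) is the TCP (r.finger_overhang is the distance from the TCP to the fingertips, in mm); z points along the fingers, y is the line along which they close (so a half turn about z gives the same grasp; the last joint's range is limited). The gripper opens to 85 mm and grips with 20 to 120 N. Pads are 22 mm wide; open, the fingers measure 114 mm over their backs; the gripper's body (76 mm by 85 mm) begins 54 mm behind the grasp point. The pads swing forward as they close: fully open they stand 13 mm farther back than shut.
Start: joints at [1.282, 0.353, 1.633, -0, 1.155, -0.002], TCP at [176.801, 599.474, 250.281] pointing down, gripper open.
Joint ranges: [-2.63, 2.63], [-0.92, 2.1], [0.06, 2.66], [-1.3, 4.44], [0, 2.69], [-3.02, 3.02]. Speed limits (rad/s): [2.22, 2.22, 2.79, 3.14, 3.14, 3.14].

## Interface

Orientations are given as [roll, pitch, yaw] about the fixed x, y, z axes, in that order (R = Rz(yaw) Ry(pitch) Rx(roll)).
In Python, from rig import r, cams, sign_off gives the robot as it stands.
- The arm moves only by the shell command python3 -m crank 'ROWS' [FORCE]. ROWS is JSON, a list of rows, each a list of 7 numbers: the shift along the tool's x, y, z in m, then the turn, a rotation vector about the tool's x, y, z in rad, then the closure, from 0 (fully open) to 1 (shut). In form: [[dx, dy, dz, ax, ay, az, gripper], ...]. A call has 1 to 5 rows; each row is the pose to reach, as a shift and turn from the pose commanded when the call began, along the tool's axes at that moment; what a row does not reach only later rows make up. A row lasts 1/10 s, in which the tool goes at most 50 mm and 8.59 degrees, less where a joint would pass 70% of its speed; a pose out of reach is approached as far as the arm can. A call with a gripper value outside its range is refused whole. The fingers move at their own pace and stop on an object; FORCE is the grip in N (left out, the last holds). Time passes only in rows, so rows that repeat a pose let the fingers close. It gives the time, the measured TCP pose, the force, the opening and the grip force at its end, in the units of the state.
- r.sense(): the state, without advancing time (a new reading comes with each control period).
- cams.grab_frame(name): name is "scene" or "top" or "wrist"; returns a dict with "image" (400x640x3 uint8, red, green, blue), "fx", "fy", "cx", "cy" (pixels), "position" and "orientation" of the camera in the world. Camera axes: x right, y down, z forward; pixel columns grow to the right and rows downward; lengths in mm; the calibration is good to about 2 mm. A picture is of the moment at which its call begins. There is no depth.
- sign_off(): hands the job in; it is judged then, once.
The state is a dict: "clock": time; "qpos": joint angles; "qvel": joint speeds; "joint_efforts": joint torques, N m; "eef_pos": TCP position; "tcp_rot": TCP orientation; "contact_force": force on the tool from outside, world axes, zero at the start; "wrist_torque": the same for the moment, N m; "opening": opening from 0.0 (shut) to 1.0 (fully open); "grasp_force": force on a finger pad.
Only numpy, scipy, OpenCV 4.12 (cv2) and the standard library are available. Lean on these libraries where they do the work, as an engineer would, in place of code of your own. Each camera call takes 0.05 s, during which the arm holds its last target. There are 200 camera calls.

## Task

The black beam cone stands off-centre on its narrow threaded foot on the little hand turntable, ready to have its mouth resprayed. With the fingertips, tap or push it gently (low on its collar, or it tips) until it stands upright in the middle of the turntable's disc, to within 5 mm, never gripping, lifting or tipping it. Leave the jar, the brush and the round cap where they are.

Things in the scene. Friction and masses are not known exactly. Their poses are not given: they have to be found in the camera images.
- cone: black dental X-ray beam cone, mouth up, 0.18 to 0.35 kg. Origin: centre of its underside; z up. Heights from there: foot 32 mm across, 0 to 9 mm; ribbed collar 67 mm across, 9 to 22 mm; open tube 56 to 53 mm across up to the mouth at 68 mm, wall 3.5 mm. It rests on its foot alone: slides at 1 to 3 N if pushed at the collar, tips if pushed on the tube. Starts 20 to 36 mm off centre, any direction
- head_centre (a point): centre of the top face of the turntable's round aluminium disc (z up): 110 mm across, 10 mm thick, with turned concentric grooves, its top face 88 mm above the bench. The disc turns stiffly by hand about this centre on a heavy cast foot 112 mm across that does not shift; its position on the bench varies
- jar_mid (a point): glass touch-up jar with white lid, 48 mm across, 55 mm tall, standing on the cardboard sheet to one side of the turntable; point at its centre, half-way up
- cap_mid (a point): cream round swivel cap, 68 mm across, 23 mm tall, lying on the cardboard sheet beside the turntable; point at its centre, half-way up
- brush_grip (a point): flat paint brush with a wooden handle, 190 mm long, lying on the cardboard sheet beside the turntable; point on its handle
Things that resemble listed ones, but are neither listed nor needed, are in the scene too. Several things have the shape of the cone; the one meant has the colours described above. Of the things that look like the part that bears head_centre, the smaller one is meant.

How it is judged (in metres and radians):
At the end, for the whole second after the job is handed in: the cone stands upright (within 3 degrees) and at rest on its foot on the disc, the centre of its foot within 5 mm of the centre of the disc (horizontal distance between cone and head_centre below 0.005 m and angle between cone's own z axis and vertical below 0.05 rad and z of cone in the frame of head_centre between -0.003 and 0.003 m and linear speed of cone below 0.02 m/s); the robot touches nothing.
It fails at once if the cone is lifted off the disc (its foot more than 10 mm above it) (z of cone in the frame of head_centre above 0.01 m).
It fails at once if the cone is knocked off the disc (z of cone in the frame of head_centre below -0.01 m).
It fails at once if the cone is tipped by more than 14 degrees (angle between cone's own z axis and vertical above 0.25 rad).
It fails at once if the cone is gripped or pushed hard (more than 12 N from the fingers) (contact force between the fingers and cone above 12 N).
It fails at once if the jar, the cap or the brush is disturbed (moved more than 10 mm) (distance of any of jar_mid, cap_mid, brush_grip from where it was at the start of the episode above 0.01 m).
It also fails if it takes over 48 s, if anything falls off the work surface, if the arm or the gripper's body presses on something with over 40 N, if the wrist force passes 120 N, or if a joint passes its speed limit or range.

## Working session

There is one attempt and no reset: what is moved stays moved. The work goes in short steps, Python scripts to look and compute and a shell command to move; the robot and the scene stay as the last step left them, time stands still between calls to the robot, and variables do not carry over. Pictures are saved under pics/ and viewed, at most 10 in all, crops included, and the job is handed in when it is done.

```bash
mkdir -p pics; ls
python3 - <<'E'
from rig import r,cams
import cv2,numpy as np
for n in ["scene","top"]:
    f=cams.grab_frame(n); cv2.imwrite(f"pics/{n}0.png",f["image"][:,:,::-1])
    print(n,{k:v for k,v in f.items() if k!="image"})
print(r.sense(),r.finger_overhang)
E
```

```text
pics
scene {'fx': 504.40851651108613, 'fy': 504.40851651108613, 'cx': 317.096585832447, 'cy': 203.56346812054258, 'position': array([ 971.43679732,  794.09914971, 1023.26037337]), 'orientation': array([-2.39096813, -0.02055372,  2.6012183 ])}
top {'fx': 475.2751242788745, 'fy': 475.2751242788745, 'cx': 315.90029634639046, 'cy': 206.00846508408156, 'position': array([339.70802726,  39.59391051, 996.49000047]), 'orientation': array([-2.9816197 , -0.01248255, -1.56602696])}
{'clock': 0.1, 'qpos': array([ 1.28156724e+00,  3.53584037e-01,  1.63405618e+00,  9.53166536e-06,
        1.15523300e+00, -2.38495392e-03]), 'qvel': array([ 0.00164377, -0.00179437, -0.00089059,  0.00049329,  0.0006908 ,
        0.00021206]), 'joint_efforts': array([ 7.02442503e-04, -6.06352186e+01, -3.42821789e+01,  1.53764649e-04,
        3.85260122e-03,  2.21596633e-05]), 'eef_pos': array([176.69978945, 599.07144217, 249.63506933]), 'tcp_rot': array([-3.14031211e+00, -1.17695447e-05,  2.85474466e+00]), 'contact_force': array([-0.54440707,  0.41021948,  0.51931532]), 'wrist_torque': array([-0.00483258, -0.0259088 , -0.00490302]), 'grasp_force': 0.0, 'opening': 0.9999144125313159} 19.0
```

View pics/scene0.png

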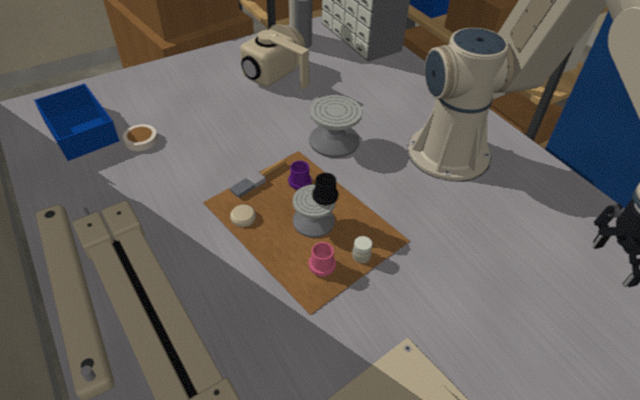

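View pics/top0.png

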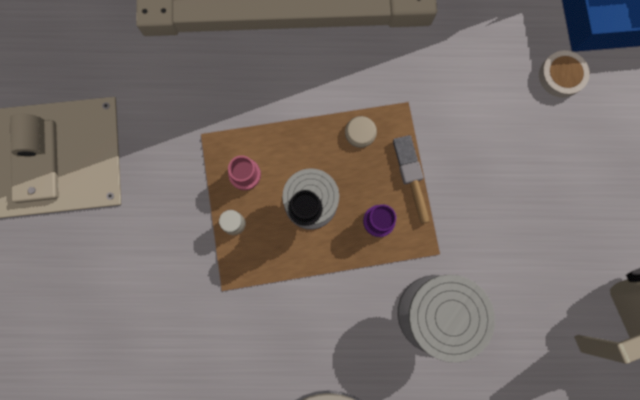

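The scene view shows the small turntable at about (314,205) with the black cone at (325,188). In the top view the disc is at (311,198), the cone at (306,208), the cap at (361,131), the jar at (232,222), the brush at (412,180), and pink and purple cones to either side.

```bash
cat > h.py <<'E'
from rig import r,cams
import cv2,numpy as np
from scipy.spatial.transform import Rotation as R
def ray(f,px,z):
    d=R.from_euler('xyz',f["orientation"]).as_matrix()@np.array([(px[0]-f["cx"])/f["fx"],(px[1]-f["cy"])/f["fy"],1])
    p=np.array(f["position"]); return p+d*(z-p[2])/d[2]
def proj(f,P):
    c=R.from_euler('xyz',f["orientation"]).as_matrix().T@(np.array(P)-f["position"])
    return np.array([f["fx"]*c[0]/c[2]+f["cx"],f["fy"]*c[1]/c[2]+f["cy"]])
E
python3 - <<'E'
from h import *
f=cams.grab_frame("top")
for n,p,z in [("disc",(311,198),88),("cone mouth",(306,208),156),("jar",(232,222),55),("cap",(361,131),23),("pink",(243,171),68),("purple",(380,219),68),("brush",(412,180),5)]: print(n,ray(f,p,z).round())
im=f["image"][150:260,260:360]; 
m=(im.max(2)<40).astype(np.uint8)
cs,_=cv2.findContours(m,0,2); c=max(cs,key=cv2.contourArea); print(cv2.boundingRect(c),cv2.fitEllipse(c))
cv2.imwrite("pics/c1.png",cv2.resize(im[:,:,::-1],None,fx=5,fy=5,interpolation=2))
w=cams.grab_frame("wrist"); print(w["position"],w["orientation"],w["fx"])
E
```

```text
disc [502.  39.  88.]
cone mouth [472.  47. 156.]
jar [458. 196.  55.]
cap [659. -67.  23.]
pink [559. 175.  68.]
purple [464. -98.  68.]
brush [ 557. -177.    5.]
(29, 41, 33, 34) ((44.46145248413086, 57.98625946044922), (31.75400161743164, 33.610076904296875), 9.891650199890137)
[112.40404427 618.23038893 372.69315558] [2.87814279e+00 1.21026335e-03 1.28357520e+00] 340.6086548484573
```

View pics/c1.png

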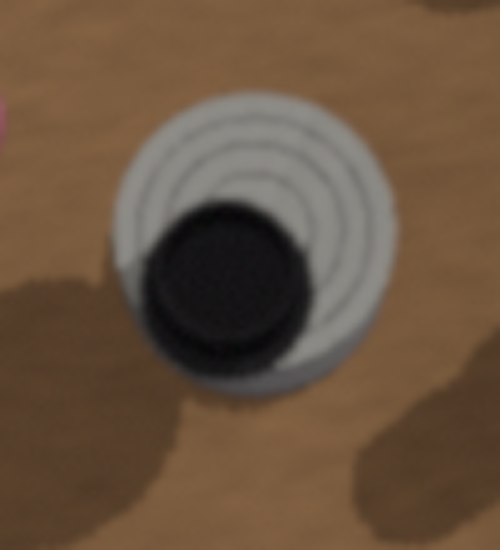

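The crop shows the disc centred near full-image pixel (311,197) and the cone's collar centred near (305.6,207.7), so the cone is off toward −x. I'll hover behind it with the tool x axis pointing along the push.

```bash
cat >> h.py <<'E'
def rel(goal,yaw):
    s=r.sense(); T=R.from_euler('xyz',s["tcp_rot"]); G=R.from_euler('xyz',[np.pi,0,yaw])
    return (T.inv().apply(np.array(goal)-s["eef_pos"])/1000).round(4),(T.inv()*G).as_rotvec().round(4),s["clock"]
E
python3 - <<'E'
from h import *
f=cams.grab_frame("top")
d=ray(f,(311,197),88);c=ray(f,(305.6,207.7),104);print(d,c)
v=d-c;yaw=np.arctan2(v[1],v[0]);print(np.hypot(v[0],v[1]),yaw)
u=np.array([np.cos(yaw),np.sin(yaw),0]); g=c-u*75; g[2]=230; print(g,rel(g,yaw))
E
```

```text
[504.01480111  38.55410079  88.        ] [480.38614127  48.70273212 104.        ]
25.715914992196367 -0.4056803614243614
[411.47358307  78.30103144 230.        ] (array([-0.3725, -0.4333,  0.0202]), array([-1.0000e-04, -9.0000e-04, -3.0226e+00]), 0.25)
```

```bash
python3 -m crank '[[-0.0746,-0.0864,0,0,0,0.652,0.5],[-0.0746,-0.0864,0,0,0,0.652,0.5],[-0.0746,-0.0864,0,0,0,0.652,0.5],[-0.0746,-0.0864,0,0,0,0.652,0.5],[-0.0746,-0.0864,0,0,0,0.652,0.5]]' 20
python3 -m crank '[[-0.1117,-0.0235,0,0,0,0.652,0.5],[-0.1117,-0.0235,0,0,0,0.652,0.5],[-0.1117,-0.0235,0,0,0,0.652,0.5],[-0.1117,-0.0235,0,0,0,0.652,0.5],[-0.1117,-0.0235,0,0,0,0.652,0.5]]'
```

```text
clock: 0.75
eef_pos: [224.3, 494.9, 250.5]
tcp_rot: [3.141, -0.0, 2.196]
contact_force: [0.8, -0.3, 0.3]
opening: 0.497
grasp_force: 0.0
clock: 1.25
eef_pos: [271.3, 390.8, 250.5]
tcp_rot: [3.141, -0.0, 1.544]
contact_force: [-0.0, 0.2, -0.0]
opening: 0.502
grasp_force: 0.0
```

Tracks as planned; continuing.

```bash
python3 -m crank '[[-0.103,0.049,0,0,0,0.652,0.5],[-0.103,0.049,0,0,0,0.652,0.5],[-0.103,0.049,0,0,0,0.652,0.5],[-0.103,0.049,0,0,0,0.652,0.5],[-0.103,0.049,0,0,0,0.652,0.5]]'
python3 -m crank '[[-0.052,0.1015,0,0,0,0.652,0.5],[-0.052,0.1015,0,0,0,0.652,0.5],[-0.052,0.1015,0,0,0,0.652,0.5],[-0.052,0.1015,0,0,0,0.652,0.5],[-0.052,0.1015,0,0,0,0.652,0.5]]'
python3 -m crank '[[0.020,0.112,0,0,0,0.652,0.5],[0.020,0.112,0,0,0,0.652,0.5],[0.020,0.112,0,0,0,0.652,0.5],[0.020,0.112,0,0,0,0.652,0.5],[0.020,0.112,0,0,0,0.652,0.5]]'
python3 - <<'E'
from h import *
f=cams.grab_frame("wrist");cv2.imwrite("pics/w1.png",f["image"][:,:,::-1]);print(f["position"],r.sense()["qpos"])
d,c=(504,38.6,88),(480.4,48.7,104);print(proj(f,d),proj(f,c))
E
```

```text
clock: 1.75
eef_pos: [318.2, 286.8, 250.4]
tcp_rot: [3.142, -0.0, 0.892]
contact_force: [0.4, 0.2, 0.5]
opening: 0.502
grasp_force: 0.0
clock: 2.25
eef_pos: [365.2, 182.9, 250.4]
tcp_rot: [-3.142, -0.0, 0.239]
contact_force: [0.1, -0.2, 0.0]
opening: 0.501
grasp_force: 0.0
clock: 2.75
eef_pos: [411.9, 79.2, 250.3]
tcp_rot: [-3.142, 0.0, -0.413]
contact_force: [-0.6, 1.1, -0.1]
opening: 0.503
grasp_force: 0.0
[470.87664362  53.12974571 373.2373162 ] [1.87039573e-01 2.35110913e-02 2.04641657e+00 6.74803672e-05
 1.07168205e+00 2.17005663e+00]
[317.94362445  61.64507083] [318.23870933  95.21644275]
```

View pics/w1.png

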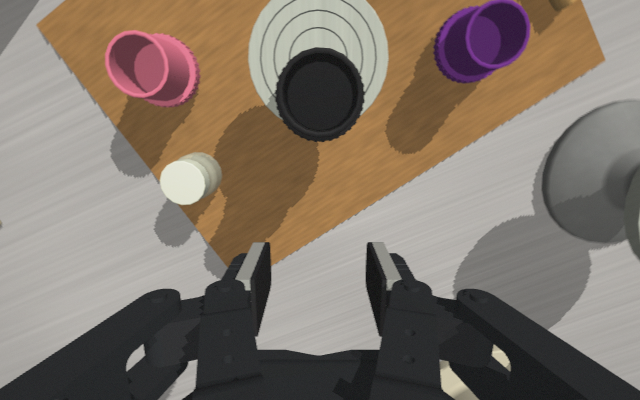

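The wrist view shows the disc centred near (318.5,55) and the cone collar near (320,97), directly ahead of the open fingertips at (268,243) and (367,243). I'll fit both outlines.

```bash
cat >> h.py <<'E'
def measure(f,dg,cg):
    """disc centre (z=88 rim) and cone axis (collar top z=110) from the wrist picture, near guesses (world)"""
    im=f["image"]; hsv=cv2.cvtColor(im,cv2.COLOR_RGB2HSV)
    def edges(mask,g,z,rad,tol):
        cs,_=cv2.findContours(mask,0,1,); P=np.vstack([c[:,0,:] for c in cs]).astype(float)
        P=P[(P[:,0]>1)&(P[:,0]<638)&(P[:,1]>1)&(P[:,1]<398)]
        W=np.array([ray(f,p,z)[:2] for p in P])
        from scipy.optimize import least_squares
        q=np.array(g[:2],float)
        for t in (tol,tol/2,2.5):
            k=abs(np.hypot(*(W-q).T)-rad)<t
            o=least_squares(lambda v:np.hypot(*(W[k]-v[:2]).T)-v[2],[*q,rad],loss="soft_l1"); q=o.x[:2]
        return q.round(1),o.x[2].round(1),k.sum(),np.sqrt(np.mean(o.fun**2)).round(2)
    disc=((hsv[...,1]<60)&(hsv[...,2]>110)).astype(np.uint8)
    dark=(hsv[...,2]<75).astype(np.uint8)
    return edges(disc,dg,88,55,12),edges(dark,cg,110,33.5,8)
E
python3 - <<'E'
from h import *
f=cams.grab_frame("wrist")
print(ray(f,(318.5,55),88),ray(f,(320,97),110))
print(*measure(f,(506,37),(480,48)),sep="\n")
f=cams.grab_frame("top")
print(*measure(f,(504,38.6),(480,48)),sep="\n")
E
```

```text
[508.13925639  36.59145294  88.        ] [478.40969686  48.42277472 110.        ]
(array([506.1,  38.3]), np.float64(54.1), np.int64(240), np.float64(0.28))
(array([479.6,  48.6]), np.float64(32.4), np.int64(267), np.float64(0.44))
(array([504.1,  36.5]), np.float64(54.7), np.int64(31), np.float64(1.49))
(array([462.3, 139.3]), np.float64(33.5), np.int64(0), np.float64(nan))
  return _methods._mean(a, axis=axis, dtype=dtype,
  ret = ret.dtype.type(ret / rcount)
```

Run:
```python
from h import *
d=np.array([506.1,38.3]);c=np.array([479.6,48.6]);v=d-c;yaw=np.arctan2(v[1],v[0]);u=v/np.hypot(*v)
print(np.hypot(*v),yaw,rel([*(c-62*u),110],yaw))
```

```text
28.431320757221254 -0.3707091726245466 (array([0.0128, 0.0041, 0.1403]), array([-0.    , -0.0001, -0.0332]), 2.9)
```

```bash
python3 -m crank '[[0.013,0.004,0.03,0,0,-0.035,0.5],[0.013,0.004,0.07,0,0,-0.035,0.5],[0.013,0.004,0.105,0,0,-0.035,0.5],[0.013,0.004,0.13,0,0,-0.035,0.5],[0.013,0.004,0.140,0,0,-0.035,0.5]]'
python3 - <<'E'
from h import *
s=r.sense();print(s["eef_pos"],s["tcp_rot"],s["contact_force"])
f=cams.grab_frame("wrist");cv2.imwrite("pics/w2.png",f["image"][:,:,::-1])
f=cams.grab_frame("scene");cv2.imwrite("pics/s2.png",cv2.resize(f["image"][110:290,220:440,::-1],None,fx=3,fy=3))
E
```

```text
clock: 3.4
eef_pos: [420.6, 71.1, 108.3]
tcp_rot: [3.14, 0.003, -0.368]
contact_force: [-1.1, -0.4, 0.4]
opening: 0.497
grasp_force: 0.0
[420.60289086  71.08967324 108.27590954] [ 3.13979302e+00  3.01053291e-03 -3.68008740e-01] [-1.09755756 -0.44225246  0.37065947]
```

View pics/w2.png

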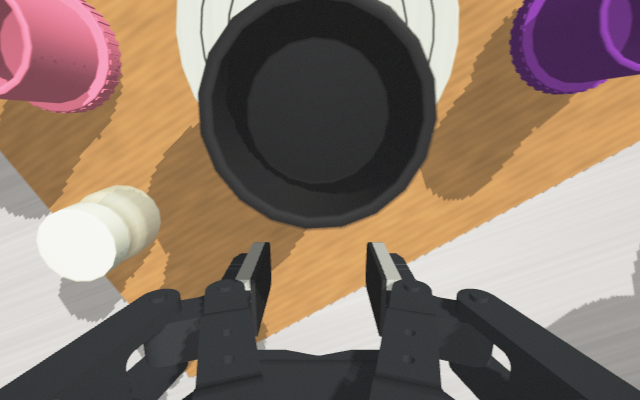

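View pics/s2.png

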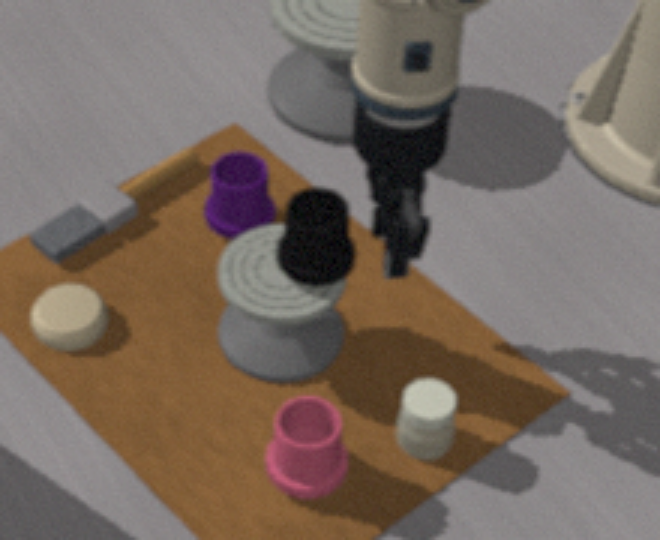

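The wrist view shows the cone mouth centred at (318,112), between the fingertip lines at x 268 and 367. The scene crop shows the fingers just behind the cone at collar height, so I'll approach and push slowly.

```bash
python3 -m crank '[[0.004,0,-0.002,0,0,0,0.5],[0.008,0,-0.002,0,0,0,0.5],[0.012,0,-0.002,0,0,0,0.5],[0.015,0,-0.002,0,0,0,0.5],[0.017,0,-0.002,0,0,0,0.5]]'
python3 -m crank '[[0.001,0,0,0,0,0,0.5],[0.002,0,0,0,0,0,0.5],[0.003,0,0,0,0,0,0.5],[0.004,0,0,0,0,0,0.5],[0.005,0,0,0,0,0,0.5]]'
python3 -m crank '[[0.001,0,0,0,0,0,0.5],[0.002,0,0,0,0,0,0.5],[0.003,0,0,0,0,0,0.5],[0.004,0,0,0,0,0,0.5],[0.005,0,0,0,0,0,0.5]]'
python3 -m crank '[[0.001,0,0,0,0,0,0.5],[0.002,0,0,0,0,0,0.5],[0.003,0,0,0,0,0,0.5],[0.004,0,0,0,0,0,0.5],[0.005,0,0,0,0,0,0.5]]'
python3 - <<'E'
from h import *
f=cams.grab_frame("wrist");cv2.imwrite("pics/w3.png",f["image"][:,:,::-1])
E
```

```text
clock: 4.0
eef_pos: [438.6, 64.9, 112.7]
tcp_rot: [-3.141, -0.001, -0.37]
contact_force: [-0.1, 0.5, -0.1]
opening: 0.499
grasp_force: 0.0
clock: 4.5
eef_pos: [442.6, 63.2, 112.3]
tcp_rot: [3.142, 0.0, -0.37]
contact_force: [-0.5, 0.4, -0.1]
opening: 0.501
grasp_force: 0.0
clock: 5.0
eef_pos: [447.3, 61.3, 112.3]
tcp_rot: [3.142, 0.0, -0.37]
contact_force: [-0.7, -0.2, -0.5]
opening: 0.501
grasp_force: 0.4
clock: 5.5
eef_pos: [451.9, 59.5, 112.3]
tcp_rot: [3.142, 0.0, -0.37]
contact_force: [0.1, 1.0, -0.5]
opening: 0.499
grasp_force: 0.6
```

View pics/w3.png

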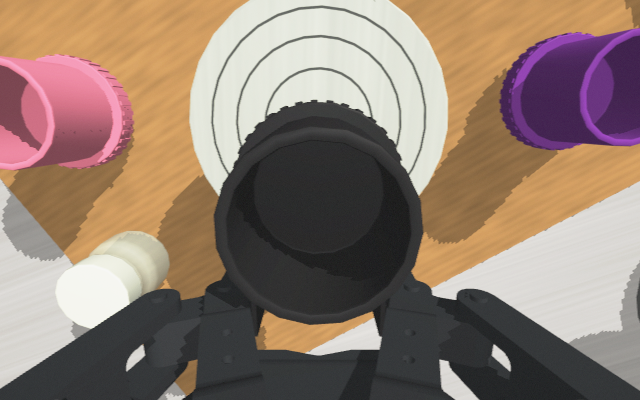

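The cone is cradled between the fingers, centred laterally at x≈318. The disc is centred at about (319,112) and the collar's front edge is at (318,100).

```bash
cat > m.py <<'E'
from h import *
f=cams.grab_frame("wrist"); u=np.array([np.cos(-.37),np.sin(-.37)]); n=np.array([-u[1],u[0]])
hsv=cv2.cvtColor(f["image"],cv2.COLOR_RGB2HSV); m=(hsv[...,2]<75).astype(np.uint8)
d0=np.array([506.1,38.3])
col=[]
for x in range(270,371,4):                       # front collar arc: first dark run of 20 px
    v=m[:,x]; y=next(y for y in range(0,300) if v[y:y+20].all()); col.append(ray(f,(x,y),110)[:2])
col=np.array(col)
from scipy.optimize import least_squares
o=least_squares(lambda q:np.hypot(*(col-q).T)-33.2,d0-10*u,loss="soft_l1")
c=o.x
k=measure(f,d0,c)[0]; d=k[0]; s=r.sense()
print("disc",k,"cone",c.round(1),"rms",np.sqrt(np.mean(o.fun**2)).round(2)); t=d-c; print("to go: fwd",(t@u).round(1),"left",(t@n).round(1),"D tcp->cone",((c-s["eef_pos"][:2])@u).round(1))
E
python3 m.py
```

```text
disc (array([506.2,  38.2]), np.float64(54.1), np.int64(404), np.float64(0.2)) cone [484.  48.] rms 0.36
to go: fwd 24.3 left -1.1 D tcp->cone 33.9
```

Consistent. Pushing 20 mm more, then measuring again.

```bash
python3 -m crank '[[0.0013,0,0,0,0,0,0.5],[0.0026,0,0,0,0,0,0.5],[0.0039,0,0,0,0,0,0.5],[0.0052,0,0,0,0,0,0.5],[0.0065,0,0,0,0,0,0.5]]'
python3 m.py
python3 -m crank '[[0.0013,0,0,0,0,0,0.5],[0.0026,0,0,0,0,0,0.5],[0.0039,0,0,0,0,0,0.5],[0.0052,0,0,0,0,0,0.5],[0.0065,0,0,0,0,0,0.5]]'
python3 -m crank '[[0.0013,0,0,0,0,0,0.5],[0.0026,0,0,0,0,0,0.5],[0.0039,0,0,0,0,0,0.5],[0.0052,0,0,0,0,0,0.5],[0.0065,0,0,0,0,0,0.5]]'
python3 m.py
```

```text
clock: 6.1
eef_pos: [458.1, 57.2, 112.3]
tcp_rot: [3.142, 0.0, -0.37]
contact_force: [-0.1, -0.5, -0.8]
opening: 0.501
grasp_force: 0.6
disc (array([506.4,  38.1]), np.float64(54.1), np.int64(469), np.float64(0.21)) cone [489.8  45.4] rms 0.41
to go: fwd 18.1 left -0.8 D tcp->cone 33.7
clock: 6.65
eef_pos: [464.1, 54.8, 112.3]
tcp_rot: [3.142, -0.0, -0.37]
contact_force: [-0.3, 0.4, 0.4]
opening: 0.498
grasp_force: 0.6
clock: 7.15
eef_pos: [470.2, 52.5, 112.3]
tcp_rot: [3.142, -0.0, -0.37]
contact_force: [-2.1, 0.2, 0.9]
opening: 0.497
grasp_force: 0.6
disc (array([506.5,  38.1]), np.float64(54.1), np.int64(501), np.float64(0.22)) cone [501.9  40.7] rms 0.41
to go: fwd 5.2 left -0.8 D tcp->cone 33.7
```

Working well: 5.2 mm remain. I'll finish the push, back off, then check.

```bash
python3 -m crank '[[0.001,0,0,0,0,0,0.5],[0.002,0,0,0,0,0,0.5],[0.003,0,0,0,0,0,0.5],[0.004,0,0,0,0,0,0.5],[0.005,0,0,0,0,0,0.5]]'
python3 m.py
python3 -m crank '[[-0.002,0,0,0,0,0,0.5],[-0.006,0,0,0,0,0,0.5],[-0.015,0,0,0,0,0,0.5],[-0.03,0,0,0,0,0,0.5],[-0.05,0,0,0,0,0,0.5]]'
python3 -m crank '[[-0.01,0,-0.03,0,0,0,0.5],[-0.02,0,-0.07,0,0,0,0.5],[-0.03,0,-0.11,0,0,0,0.5],[-0.03,0,-0.14,0,0,0,0.5],[-0.03,0,-0.14,0,0,0,0.5]]'
python3 - <<'E'
from h import *
f=cams.grab_frame("wrist");cv2.imwrite("pics/w4.png",f["image"][:,:,::-1])
print(*measure(f,(506,38),(506,38)),sep="\n")
E
```

```text
clock: 7.7
eef_pos: [474.8, 50.7, 112.3]
tcp_rot: [-3.142, -0.0, -0.37]
contact_force: [0.2, -0.4, -0.8]
opening: 0.501
grasp_force: 0.6
disc (array([506.5,  38.1]), np.float64(54.1), np.int64(490), np.float64(0.21)) cone [506.7  39.3] rms 0.35
to go: fwd 0.2 left -1.2 D tcp->cone 33.7
clock: 8.25
eef_pos: [427.0, 69.1, 112.2]
tcp_rot: [-3.142, -0.0, -0.371]
contact_force: [0.1, -0.4, -0.2]
opening: 0.502
grasp_force: 0.0
clock: 8.75
eef_pos: [401.0, 80.4, 255.9]
tcp_rot: [-3.138, -0.006, -0.37]
contact_force: [0.1, 0.1, -0.3]
opening: 0.498
grasp_force: 0.0
(array([505.8,  38.1]), np.float64(54.0), np.int64(286), np.float64(0.24))
(array([506.3,  38.2]), np.float64(32.8), np.int64(238), np.float64(1.34))
```

View pics/w4.png

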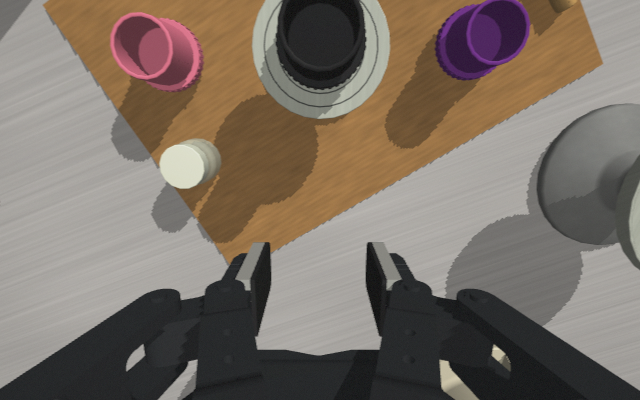

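The cone stands upright with its collar centred at about (320,47). The disc centre sits within about 1 mm of it, and the gripper is clear. Handing in.

```bash
python3 -c "
from rig import sign_off
print(sign_off())"
```

```text
the job is handed in; nothing more can be done
None
```

The black cone stands upright about 1 mm from the disc's centre by my last wrist-camera measurement, pushed only at its collar; the gripper is clear and the job is handed in (about 9 s of robot time), though no verdict came back.

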